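Feed the sample carrier along the fence with a push stick

TASK

Take the orange push stick from its grey tray and, touching the blue sample carrier with nothing but the stick, first push it flat against the aluminium fence before its front end crosses the yellow line, then feed it along, keeping it flat against the fence all the way, until it is fully home against the dark end stop under the measuring head. Then lay the stick back inside its tray, standing on its sole, let go of it, and afterwards press the green start button fully down and release it. Leave the two bottles, the beaker and the black meter where they are.

Things in the scene. Friction and masses are not known exactly. Their poses are not given: they have to be found in the camera images.
- bed: Fixed grey feed bed, a plate 160 x 400 x 12 mm. Origin on the table surface under it; its top is at z=12. Axes at yaw 0 as the world's: +y is the feed direction, +x points across to the fence. The plate spans x -60..100, y -200..200. The carrier, when home, has its centre at x=20, y=100, z=26 and its axes parallel to the bed's.
- fence (a point): Middle of the upper edge of the guiding face of the aluminium fence on the bed: bed x=50, y=0, z=34. The face looks to bed -x, is 22 mm high above the bed's top and runs along bed y from -190 to 190; the fence is 12 mm thick. Axes as the bed's.
- stop (a point): Middle of the upper edge of the face of the dark steel end stop: bed x=0, y=140, z=34. The face looks to bed -y, is 22 mm high above the bed's top and spans bed x -50..50.
- line (a point): Point on the yellow line painted straight across the bed's top at bed y=-5.
- lens (a point): Underside of the black lens of the measuring head, above the carrier's home place: bed x=20, y=100, z=64, so the 28 mm high carrier passes under it with 24 mm to spare. The cream arm carrying it spans bed x -2..98, y 85..115, z 94..122, on a post behind the fence.
- carrier_mid (a point): Centre of the loose blue sample carrier, a block 60 (x) x 80 (y) x 28 mm with a copper disc on its top, 0.2 to 0.42 kg. It starts lying free on the bed before the yellow line, 5 to 35 mm clear of the fence at its corners and up to 9 degrees askew. Axes as the bed's when square: +y is its front (feed) end, its +x side goes against the fence.
- stick_grip (a point): Middle of the handle of the loose orange push stick (0.15 kg). Axes: +y to the tip, z up. The handle is an upright fin 16 mm thick (x), 60 mm long (y), from 20 mm below to 16 mm above this point; grasp it across x. The point is 34 mm above the flat underside of the sole. The sole bar is 24 mm wide, 14 mm high and runs from y=-50 to the flat pushing face at y=+100.
- stick_mouth (a point): Inner corner of the L-shaped mouth at the stick's tip, 7 mm above the sole's underside; stick axes; 100 mm ahead (+y) of the handle's middle and 12 mm to its -x side. The 24 mm wide pushing face runs from here to +x; a lip 8 mm thick, 14 mm high runs 40 mm on to +y. The carrier's rear corner away from the fence fits in: pushing face behind it, lip along its side.
- tray: Fixed shallow grey tray for the stick, outside 80 (x) x 260 (y) x 14 mm high, walls and floor 4 mm thick; origin at the centre of its underside on the table. The stick lies in it with its sole on the floor and its tip towards the tray's +y end, nearly parallel to it, handle's middle about 40 mm to the -y side of the tray's centre.
- start_top (a point): Centre of the top of the green start button (30 mm wide) on a fixed cream console box 60 x 80 x 30 mm; the button's axis is vertical.
- start (a joint): Travel of the start button: 0 up, 0.006 m fully down; a spring returns it; fully down takes about 5 N.
- bottle_a: Loose white bottle with blue cap, 60 mm across, 150 mm high; origin at the centre of its underside. Bystander.
- bottle_b: Loose white bottle with red cap, 60 mm across, 150 mm high; origin at the centre of its underside. Bystander.
- beaker: Loose glass beaker, 70 mm across, 90 mm high; origin at the centre of its underside. Bystander.
- meter: Loose black hand-held meter lying flat, 60 x 90 x 26 mm; origin at the centre of its underside. Bystander.

How it is judged:
By the outcome, as a careful person would: the job done as asked, in the order asked, and still so for the second after the job is handed in, with the robot touching nothing.
It also fails if it takes over 56 s, if anything falls off the work surface, if the arm or the gripper's body presses on something with over 40 N, if the wrist force passes 120 N, or if a joint passes its speed limit or range.

ROBOT

A 6-joint arm with a two-finger parallel gripper is mounted at the origin on the work surface. World frame = base frame: x ahead of the robot, y to its left, z up, the work surface at z = 0. Lengths are in m, angles in rad, forces in N, time in s.
With the tool pointing down it reaches from about 0.35 to 0.85 m from the base axis. Payload 8.1 kg.
Tool frame: the origin (TCP) lies at the very end of the fingers, on their centre line; the grasp point (between the pads) lies 19 mm behind it; z points along the fingers, y is the line along which they close (so a half turn about z gives the same grasp; the last joint's range is limited). The gripper opens to 93 mm and grips with 3 to 60 N. Pads are 15 mm wide; open, the fingers measure 128 mm over their backs; the gripper's body (75 mm by 188 mm) begins 65 mm behind the grasp point.
Start: joints at [-1.31, 0.13, 1.488, -0, 1.523, -0.085], TCP at [0.203, -0.564, 0.219] pointing down, gripper open.
Joint ranges: [-2.96, 2.96], [-0.89, 2.26], [0.02, 2.5], [-1.34, 4.48], [0, 2.73], [-2.66, 2.66]. Speed limits (rad/s): [2.39, 2.39, 2.79, 3.14, 3.14, 3.14].

INTERFACE

Orientations are given as a unit quaternion [x, y, z, w].
In Python, from rig import arm gives the robot as it stands. The module is installed in compiled form; this text tells all that it offers.
- The arm moves only by the tool arm_command, never from a script. Its argument "increments" is a list of rows, each a list of 5 numbers: the shift along the tool's x, y, z scaled (see below), then the turn about the tool's z scaled (see below), then the closure in counts, from 0 (fully open) to 255 (shut). In form: [[x, y, z, roll, grip], ...]. A call has exactly 5 rows; each row shifts and turns the commanded pose from where the row before left it, along the tool's axes as they then stand; what a row does not reach is not made up. The controller multiplies each number of a shift by 0.02 m and each number of a turn by 45 degrees. A row lasts 1/8 s, in which the tool goes at most 62.5 mm and 10.7 degrees, less where a joint would pass 70% of its speed; a pose out of reach is approached as far as the arm can. A call with a number of a shift or a turn outside -1 to 1 is refused whole. A call with a gripper value outside its range is refused whole. The fingers move at their own pace and stop on an object; the grip force is fixed at half the most. Time passes only in rows, so rows that do not move let the fingers close, or fill a call up. It gives the time, the measured TCP pose, the force, the opening and the grip force at its end, in the units of the state.
- arm.read_state(): the state, without advancing time (a new reading comes with each control period).
- arm.camera(name): name is "scene" or "top" or "wrist"; returns a dict with "pixels" (420x560x3 uint8, red, green, blue), "depth" (420x560 float32, m along the optical axis (not along the pixel's ray), 0 where there is no reading), "intrinsics" (3x3 intrinsics, pixels), "extrinsics" (4x4, takes a point from camera to world coordinates). Camera axes: x right, y down, z forward; pixel columns grow to the right and rows downward; lengths in m; the calibration is good to about 2 mm. A picture is of the moment at which its call begins.
- arm.sign_off(): hands the job in; it is judged then, once.
The state is a dict: "time_s": time; "qpos": joint angles; "qvel": joint speeds; "effort": joint torques, N m; "ee_pos": TCP position; "tool_rot": TCP orientation; "wrist_force": force on the tool from outside, world axes, zero at the start; "ft_torque": the same for the moment, N m; "grip_width": finger opening in m; "grasp_force": force on a finger pad.
Only numpy, scipy, OpenCV 4.12 (cv2) and the standard library are available. Lean on these libraries where they do the work, as an engineer would, in place of code of your own. Each camera call takes 0.05 s, during which the arm holds its last target. There are 200 camera calls.

## Working session

There is one attempt and no reset: what is moved stays moved. The work goes in short steps, Python scripts to look and compute and a tool call to move; the robot and the scene stay as the last step left them, time stands still between calls to the robot, and variables do not carry over. Pictures are saved under pics/ and viewed, at most 10 in all, crops included, and the job is handed in when it is done.

Besides the shell and the picture viewer there is one more tool, called after "Request:" by a JSON object that holds its "fn" and its "kwargs". arm_command: Moves the arm, as the interface text tells. Shifts and turns lie within -1 to 1; 1 stands for 0.02 m of shift or 45 degrees of turn. Its arguments: {"type":"object","properties":{"increments":{"type":"array"}},"required":["increments"]}

```bash
mkdir -p pics; cat > h.py <<'E'
import numpy as np, cv2
from rig import arm
def snap(n,f):
    c=arm.camera(n); cv2.imwrite(f'pics/{f}.png',cv2.cvtColor(c['pixels'],cv2.COLOR_RGB2BGR)); np.savez(f'pics/{f}.npz',**c); return c
def ray(c,u,v,z):
    "intersect pixel ray with plane z"
    K=c['intrinsics'];T=c['extrinsics'];d=T[:3,:3]@np.linalg.solve(K,[u,v,1]);o=T[:3,3]
    return o+d*(z-o[2])/d[2]
def pt(c,u,v):
    K=c['intrinsics'];T=c['extrinsics'];d=np.linalg.solve(K,[u,v,1])*c['depth'][int(v),int(u)]
    return T[:3,:3]@d+T[:3,3]
E
python3 - <<'E'
from h import *
for n in('top','scene'):
    c=snap(n,n+'0');print(c['extrinsics'].round(3).tolist(),c['intrinsics'].tolist())
print(arm.read_state())
E
```

```text
[[0.024, -0.996, 0.085, 0.475], [-0.999, -0.026, -0.02, 0.077], [0.022, -0.085, -0.996, 1.486], [0.0, 0.0, 0.0, 1.0]] [[544.22344847498, 0.0, 286.5158263308212], [0.0, 544.22344847498, 214.36130624414028], [0.0, 0.0, 1.0]]
[[0.845, 0.277, -0.457, 1.107], [0.534, -0.462, 0.708, -0.731], [-0.015, -0.842, -0.539, 0.67], [0.0, 0.0, 0.0, 1.0]] [[470.2689114696502, 0.0, 271.5962464797672], [0.0, 470.2689114696502, 206.46534961144826], [0.0, 0.0, 1.0]]
{'time_s': 0.1, 'qpos': array([-1.31037733e+00,  1.31072700e-01,  1.48913588e+00,  1.63465106e-05,
        1.52300382e+00, -8.53865742e-02]), 'qvel': array([ 0.00080731, -0.00094187, -0.00581032, -0.00113179, -0.00015787,
        0.0020323 ]), 'effort': array([ 7.67611145e-04, -5.61340535e+01, -4.93095088e+01,  7.69917341e-02,
        2.90209427e-02, -7.12144924e-05]), 'ee_pos': array([ 0.20327853, -0.56398627,  0.21771902]), 'tool_rot': array([ 9.85089261e-01,  1.72042125e-01, -6.26543223e-05, -8.07488307e-04]), 'wrist_force': array([ 0.01098475, -0.13890922, -0.04501089]), 'ft_torque': array([-0.01959594,  0.00347966,  0.00487285]), 'grasp_force': 0.0, 'grip_width': 0.09312428941677962}
```

View pics/top0.png

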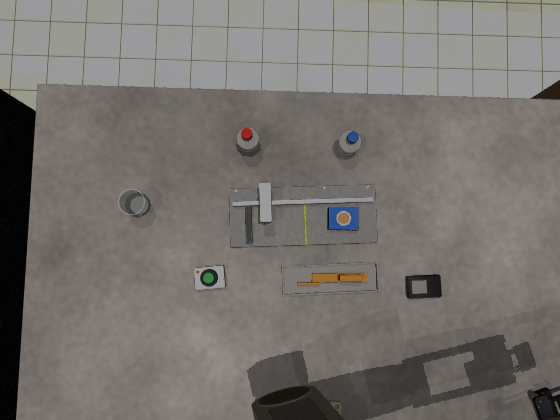

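View pics/scene0.png

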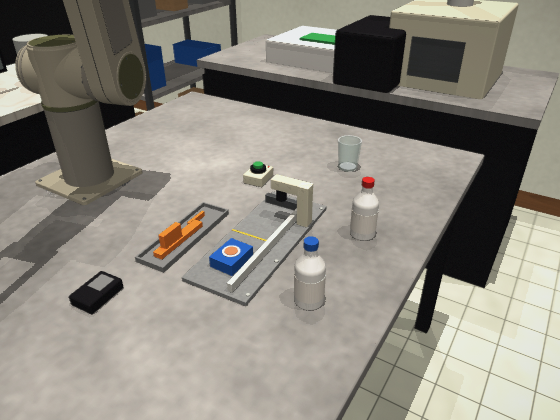

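Top view: bed at about (230–377, 185–247), feeding to image left (+y world). The carrier is at (343,219), the stick at (335,279), the button at (209,278) and the fence along v≈201. I'll enlarge this for exact corners.

```bash
python3 - <<'E'
import cv2
i=cv2.imread('pics/top0.png')[172:302,190:390]
cv2.imwrite('pics/topc.png',cv2.resize(i,None,fx=4,fy=4,interpolation=cv2.INTER_CUBIC))
E
```

```text
(no output)
```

View pics/topc.png

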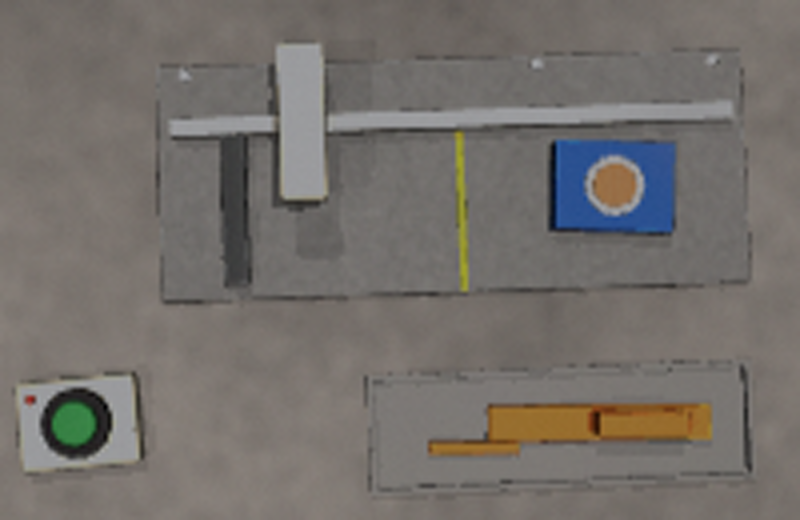

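```bash
cat > m.py <<'E'
from h import *
c=dict(np.load('pics/top0.npz'))
def P(u,v,z): return ray(c,190+(u+.5)/4-.5,172+(v+.5)/4-.5,z)
def D(u,v): return pt(c,round(190+u/4-.4),round(172+v/4-.4))
g={'bed':([(160,66),(740,49),(750,281),(163,301)],.012),
'line':([(459,132),(464,290)],.012),
'fence_back':([(169,122),(733,100)],.034),
'carrier':([(557,141),(676,141),(674,233),(555,230)],.040),
'handle':([(600,411),(689,407),(689,437),(600,441)],.054),
'sole':([(488,406),(711,403),(711,440),(489,442)],.018),
'lip':([(429,443),(520,443),(519,455),(429,455)],.018),
'tray':([(370,376),(741,362),(750,473),(372,491)],.014),
'button':([(74,424)],.036)}
for k,(p,z) in g.items():
    q=np.array([P(*a,z)for a in p])[:,:2]
    print(k,(q*1e3).round(1).tolist(),'mean',(q.mean(0)*1e3).round(1), 'edge deg',[round(float(np.degrees(np.arctan2(*(q[(i+1)%len(q)]-q[i])))),1) for i in range(len(q))])
for n,a in dict(bed=(400,230),car=(570,210),handle=(640,425),sole=(540,425),trayfloor=(560,475),button=(74,424),box=(120,455),arm=(300,120)).items(): print(n,(D(*a)*1e3).round(1))
E
python3 m.py
```

```text
bed [[669.4, 204.3], [691.9, -191.9], [533.1, -200.3], [509.7, 197.0]] mean [601.    2.3] edge deg [176.7, -93.1, -3.4, 87.4]
line [[629.6, -0.4], [522.2, -6.1]] mean [575.9  -3.2] edge deg [-93.0, 87.0]
fence_back [[628.9, 195.1], [653.9, -183.5]] mean [641.4   5.8] edge deg [176.2, -3.8]
carrier [[622.4, -64.6], [624.5, -144.4], [562.8, -143.8], [562.7, -64.3]] mean [ 593.1 -104.3] edge deg [178.5, -89.5, -0.0, 90.3]
handle [[443.9, -94.6], [447.9, -153.1], [428.3, -153.3], [424.3, -94.9]] mean [ 436.1 -124. ] edge deg [176.1, -90.7, -3.9, 89.1]
sole [[444.6, -23.5], [450.2, -173.7], [425.5, -174.0], [420.6, -24.6]] mean [435.2 -98.9] edge deg [177.9, -90.7, -1.8, 87.2]
lip [[419.0, 15.6], [420.5, -45.5], [412.5, -45.0], [411.1, 15.4]] mean [415.8 -14.9] edge deg [178.7, -86.3, -1.3, 88.7]
tray [[462.7, 56.2], [478.2, -194.4], [403.9, -201.2], [386.1, 52.9]] mean [432.7 -71.6] edge deg [176.5, -95.3, -4.0, 87.6]
button [[426.7, 251.0]] mean [426.7 251. ] edge deg [0.0]
bed [561.8  37.4  17.1]
car [576.7 -73.8  39.4]
handle [ 435.1 -121.8   55.5]
sole [432.3 -60.2  12.3]
trayfloor [400.1 -75.2   3.2]
button [426.2 249.4  51.4]
box [407.7 220.   26.1]
arm [622.1 104.8 121.6]
```

```bash
cat > plan.py <<'E'
from h import *
import sys
from scipy.spatial.transform import Rotation as R
# usage: plan x y z yaw(mm,deg of tool y axis) nrows grip [from measured]
def plan(t,yaw,n,grip,p=None):
    s=arm.read_state(); M=R.from_quat(s['tool_rot']).as_matrix(); p=np.array(s['ee_pos'])*1e3
    a=np.degrees(np.arctan2(M[1,1],M[0,1])); dy=(yaw-a+180)%360-180
    print('from',p.round(1),round(a,2),'F',s['wrist_force'].round(1),'w',round(s['grip_width'],4),'t',s['time_s'])
    for i in range(n):
        r=np.radians(a); X=np.array([-np.sin(r),np.cos(r)]);Y=np.array([np.cos(r),np.sin(r)])
        d=(np.array(t)-p)/(n-i); sh=np.round(np.array([X@d[:2],Y@d[:2],-d[2]])/20,2)
        ro=round(-((yaw-a+180)%360-180)/(n-i)/45,3)
        print([*sh.tolist(),ro,grip],end=',' if i%5<4 else '\n')
        p=p+20*np.array([*(X*sh[0]+Y*sh[1]),-sh[2]]); a-=45*ro
    print('end',p.round(1),a)
if __name__=='__main__':
    v=list(map(float,sys.argv[1:])); plan(v[:3],v[3],int(v[4]),int(v[5]))
E
python3 plan.py 436 -124 110 2 25 0; python3 -c "
from h import *
s=arm.read_state()
from scipy.spatial.transform import Rotation as R
print(R.from_quat(s['tool_rot']).as_matrix().round(3))"
```

```text
from [ 203.3 -564.   217.7] -70.19 F [ 0.  -0.1 -0. ] w 0.0931 t 0.1
[0.74, -0.67, 0.22, np.float64(-0.064), 0],[0.77, -0.63, 0.22, np.float64(-0.064), 0],[0.8, -0.59, 0.22, np.float64(-0.064), 0],[0.83, -0.55, 0.21, np.float64(-0.064), 0],[0.85, -0.51, 0.22, np.float64(-0.064), 0]
[0.88, -0.47, 0.21, np.float64(-0.064), 0],[0.9, -0.42, 0.22, np.float64(-0.064), 0],[0.92, -0.38, 0.21, np.float64(-0.064), 0],[0.94, -0.33, 0.22, np.float64(-0.064), 0],[0.96, -0.28, 0.21, np.float64(-0.064), 0]
[0.97, -0.23, 0.22, np.float64(-0.064), 0],[0.98, -0.18, 0.21, np.float64(-0.064), 0],[0.99, -0.13, 0.22, np.float64(-0.064), 0],[0.99, -0.09, 0.21, np.float64(-0.064), 0],[0.99, -0.04, 0.22, np.float64(-0.064), 0]
[1.0, 0.02, 0.21, np.float64(-0.064), 0],[0.99, 0.06, 0.22, np.float64(-0.064), 0],[0.99, 0.12, 0.21, np.float64(-0.065), 0],[0.98, 0.16, 0.22, np.float64(-0.064), 0],[0.97, 0.21, 0.21, np.float64(-0.065), 0]
[0.96, 0.27, 0.22, np.float64(-0.064), 0],[0.95, 0.31, 0.21, np.float64(-0.065), 0],[0.93, 0.36, 0.22, np.float64(-0.064), 0],[0.91, 0.41, 0.21, np.float64(-0.065), 0],[0.88, 0.45, 0.22, np.float64(-0.064), 0]
end [ 436.  -124.   109.9] 1.9931612418331581
[[ 0.941  0.339 -0.   ]
 [ 0.339 -0.941  0.002]
 [ 0.    -0.002 -1.   ]]
```

Request:
{"fn": "arm_command", "kwargs": {"increments": [[0.74,-0.67,0.22,-0.064,0],[0.77,-0.63,0.22,-0.064,0],[0.8,-0.59,0.22,-0.064,0],[0.83,-0.55,0.21,-0.064,0],[0.85,-0.51,0.22,-0.064,0]]}}

```text
time_s: 0.72
ee_pos: [0.2503, -0.4756, 0.1962]
tool_rot: [0.955, 0.295, -0.0, -0.0]
wrist_force: [0.6, -0.2, 0.7]
grip_width: 0.0929
grasp_force: 0.0
```

Request:
{"fn": "arm_command", "kwargs": {"increments": [[0.88,-0.47,0.21,-0.064,0],[0.9,-0.42,0.22,-0.064,0],[0.92,-0.38,0.21,-0.064,0],[0.94,-0.33,0.22,-0.064,0],[0.96,-0.28,0.21,-0.064,0]]}}

```text
time_s: 1.35
ee_pos: [0.2971, -0.3873, 0.1752]
tool_rot: [0.911, 0.413, 0.0, 0.0]
wrist_force: [-0.3, -0.5, -0.2]
grip_width: 0.0932
grasp_force: 0.0
```

Request:
{"fn": "arm_command", "kwargs": {"increments": [[0.97,-0.23,0.22,-0.064,0],[0.98,-0.18,0.21,-0.064,0],[0.99,-0.13,0.22,-0.064,0],[0.99,-0.09,0.21,-0.064,0],[0.99,-0.04,0.22,-0.064,0]]}}

```text
time_s: 1.98
ee_pos: [0.3436, -0.2993, 0.1536]
tool_rot: [0.852, 0.524, 0.0, 0.0]
wrist_force: [-0.6, -0.4, -0.1]
grip_width: 0.0932
grasp_force: 0.0
```

Request:
{"fn": "arm_command", "kwargs": {"increments": [[1.0,0.02,0.21,-0.064,0],[0.99,0.06,0.22,-0.064,0],[0.99,0.12,0.21,-0.064,0],[0.98,0.16,0.22,-0.064,0],[0.97,0.21,0.21,-0.064,0]]}}

```text
time_s: 2.6
ee_pos: [0.3899, -0.2113, 0.1322]
tool_rot: [0.779, 0.627, 0.0, 0.0]
wrist_force: [-1.4, -0.4, -0.0]
grip_width: 0.0927
grasp_force: 0.0
```

Request:
{"fn": "arm_command", "kwargs": {"increments": [[0.96,0.27,0.22,-0.064,0],[0.95,0.31,0.21,-0.064,0],[0.93,0.36,0.22,-0.064,0],[0.91,0.41,0.21,-0.065,0],[0.88,0.45,0.22,-0.065,0]]}}

```text
time_s: 3.22
ee_pos: [0.4367, -0.1234, 0.1106]
tool_rot: [0.694, 0.72, 0.0, 0.0]
wrist_force: [0.3, -0.9, -0.2]
grip_width: 0.0929
grasp_force: 0.0
```

```bash
python3 - <<'E'
from h import *
c=snap('wrist','w1');print(c['extrinsics'].round(3).tolist())
from plan import plan
plan([436,-124,60],2,5,0)
E
```

```text
[[0.999, 0.036, 0.01, 0.433], [0.037, -0.967, -0.253, -0.054], [0.001, 0.254, -0.967, 0.277], [0.0, 0.0, 0.0, 1.0]]
from [ 437.1 -121.6  110. ] 2.27 F [ 0.1  1.8 -0.8] w 0.0931 t 3.275
[-0.02, -0.01, 0.5, np.float64(0.001), 0],[-0.02, -0.01, 0.5, np.float64(0.001), 0],[-0.03, -0.01, 0.5, np.float64(0.001), 0],[-0.02, -0.01, 0.5, np.float64(0.001), 0],[-0.03, -0.02, 0.5, np.float64(0.002), 0]
end [ 435.9 -124.    60. ] 1.9961755929084866
```

View pics/w1.png

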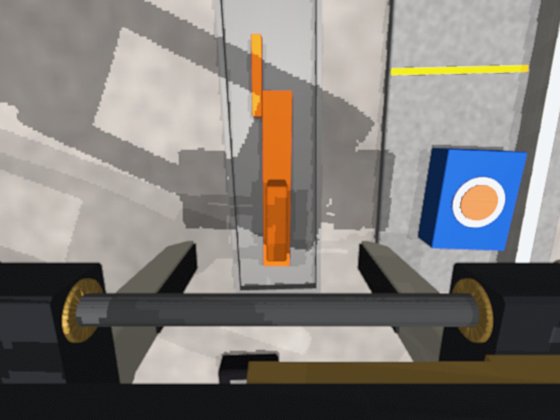

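The wrist view shows the stick's fin at (267–287, 185–261), clear between the fingers. The carrier's top is at (434–525, 149–249), the line at v≈70 and the fence at the right.

```bash
python3 - <<'E'
from h import *
c=dict(np.load('pics/w1.npz'))
for n,l,z in(('handle',[(268,187),(286,187),(287,261),(265,261)],.054),('sole',[(264,91),(292,91),(290,265),(264,265)],.018),('lip',[(251,34),(262,34)],.018),('car',[(447,149),(525,152),(509,249),(434,246)],.04),('line',[(391,71),(528,69)],.012),('trayback',[(241,290),(316,286)],.014)):
    q=np.array([ray(c,*a,z) for a in l])*1e3
    print(n,q[:,:2].round(1).tolist(),q.mean(0).round(1))
print(pt(c,277,220),pt(c,440,200))
E
```

```text
handle [[428.3, -94.5], [441.5, -94.0], [444.9, -152.3], [427.7, -153.0]] [ 435.6 -123.4   54. ]
sole [[422.1, -24.6], [444.1, -23.8], [449.6, -172.0], [426.0, -172.9]] [435.5 -98.3  18. ]
lip [[411.2, 15.3], [419.5, 15.6]] [415.4  15.5  18. ]
car [[562.0, -63.0], [621.4, -63.0], [627.1, -141.1], [565.2, -140.8]] [ 593.9 -102.    40. ]
line [[522.1, -5.3], [630.4, 0.2]] [576.2  -2.5  12. ]
trayback [[404.9, -201.1], [475.4, -194.3]] [ 440.1 -197.7   14. ]
[ 0.43583573 -0.11891942  0.05549421] [ 0.56306286 -0.10216735  0.0407637 ]
```

Request:
{"fn": "arm_command", "kwargs": {"increments": [[0,0,0.8,0,0],[0,-0.05,0.8,0.006,0],[0,0,0.8,0,0],[0,0,0.6,0,0],[0,0,0.2,0,0]]}}

```text
time_s: 3.9
ee_pos: [0.4346, -0.1246, 0.0456]
tool_rot: [0.697, 0.717, -0.0, -0.001]
wrist_force: [0.4, 0.1, 0.4]
grip_width: 0.0929
grasp_force: 0.0
```

Request:
{"fn": "arm_command", "kwargs": {"increments": [[0,0.03,0.6,0,0],[0,0,0.55,0,0],[0,0,0,0,255],[0,0,0,0,255],[0,0,0,0,255]]}}

```text
time_s: 4.53
ee_pos: [0.4364, -0.1248, 0.0243]
tool_rot: [0.697, 0.717, 0.0, 0.0]
wrist_force: [-0.2, -0.9, 0.5]
grip_width: 0.0674
grasp_force: 0.0
```

Request:
{"fn": "arm_command", "kwargs": {"increments": [[0,0,0,0,255],[0,0,0,0,255],[0,0,0,0,255],[0,0,0,0,255],[0,0,0,0,255]]}}

```text
time_s: 5.15
ee_pos: [0.4359, -0.1246, 0.0238]
tool_rot: [0.697, 0.717, -0.0, -0.0]
wrist_force: [0.1, 0.6, -0.4]
grip_width: 0.0175
grasp_force: 0.0
```

Request:
{"fn": "arm_command", "kwargs": {"increments": [[0,0,0,0,255],[0,0,0,0,255],[0,0,0,0,255],[0,0,-0.4,0,255],[0,0,-0.6,0,255]]}}

```text
time_s: 5.78
ee_pos: [0.4356, -0.1245, 0.0442]
tool_rot: [0.697, 0.717, -0.0, -0.0]
wrist_force: [-1.0, -1.6, -1.7]
grip_width: 0.0159
grasp_force: 30.0
```

```bash
python3 - <<'E'
from h import *
from plan import plan
plan([436,-124,84],2,2,255)
E
```

```text
from [ 435.6 -124.5   44.2] 1.63 F [-1.  -1.6 -1.7] w 0.0159 t 5.775
[0.01, 0.01, -1.0, np.float64(-0.004), 255],[0.01, 0.01, -0.99, np.float64(-0.004), 255],end [ 435.9 -124.    84. ] 1.994514180058784
```

Request:
{"fn": "arm_command", "kwargs": {"increments": [[0,0,-1.0,0,255],[0,0,-1.0,0,255],[-0.2,0.2,-0.1,-0.004,255],[-0.8,0.85,0,-0.005,255],[-0.8,0.85,0,-0.005,255]]}}

```text
time_s: 6.4
ee_pos: [0.4756, -0.1599, 0.0855]
tool_rot: [0.693, 0.721, -0.0, 0.0]
wrist_force: [0.4, 0.3, -1.2]
grip_width: 0.0155
grasp_force: 30.0
```

```bash
python3 plan.py 570 -247.5 84 3.3 5 255
```

```text
from [ 475.6 -159.9   85.5] 2.29 F [ 0.4  0.3 -1.2] w 0.0155 t 6.4
[-0.91, 0.91, 0.02, np.float64(-0.004), 255],[-0.92, 0.9, 0.01, np.float64(-0.005), 255],[-0.92, 0.9, 0.02, np.float64(-0.004), 255],[-0.92, 0.9, 0.01, np.float64(-0.005), 255],[-0.93, 0.9, 0.02, np.float64(-0.004), 255]
end [ 570.  -247.5   83.9] 3.2802310486147768
```

Request:
{"fn": "arm_command", "kwargs": {"increments": [[-0.91,0.91,0.02,-0.004,255],[-0.92,0.9,0.01,-0.005,255],[-0.92,0.9,0.02,-0.004,255],[-0.92,0.9,0.01,-0.005,255],[-0.93,0.9,0.02,-0.004,255]]}}

```text
time_s: 7.02
ee_pos: [0.5699, -0.2478, 0.0832]
tool_rot: [0.687, 0.727, -0.0, -0.0]
wrist_force: [-0.1, -0.8, -0.5]
grip_width: 0.0161
grasp_force: 30.0
```

Request:
{"fn": "arm_command", "kwargs": {"increments": [[0,0,0.5,0,255],[0,0,0.7,0,255],[0,0,0.3,0,255],[0,0,0,0,255],[0,0,0,0,255]]}}

```text
time_s: 7.65
ee_pos: [0.5696, -0.247, 0.0547]
tool_rot: [0.687, 0.727, 0.0, 0.0]
wrist_force: [-0.0, 0.3, -1.5]
grip_width: 0.016
grasp_force: 30.0
```

```bash
python3 - <<'E'
from h import *
from plan import plan
c=snap('wrist','w2');plan([570,-247.5,34],3.3,2,255)
E
```

```text
from [ 569.8 -247.1   54.9] 3.27 F [ 1.5  0.4 -1.2] w 0.0157 t 7.7
[-0.01, 0.0, 0.52, np.float64(-0.0), 255],[-0.01, 0.01, 0.53, np.float64(-0.001), 255],end [ 570.1 -247.5   33.9] 3.311785346106831
```

View pics/w2.png

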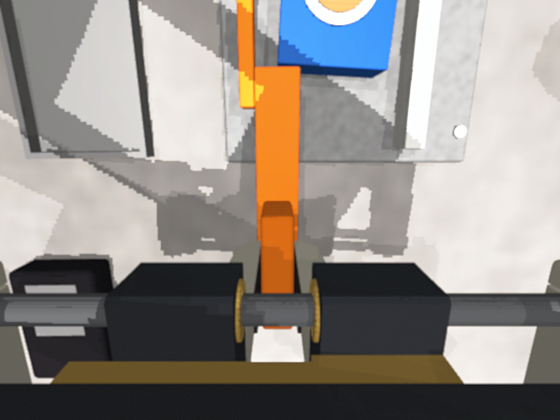

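Wrist view: the stick is firmly held with its pushing face edge at (257–300, 68). The carrier's rear edge runs (280,63)–(388,69), with the lip at its left.

```bash
cat >> h.py <<'E'
def bed(p,o=(581,1.5),th=3.3):
    t=np.radians(th);d=np.array(p)[:2]-o;return np.array([d[0]*np.cos(t)+d[1]*np.sin(t),-d[0]*np.sin(t)+d[1]*np.cos(t)])
E
python3 - <<'E'
from h import *
c=dict(np.load('pics/w2.npz'))
for n,u,v,z in(('face l',257,68,.049),('face r',300,67,.049),('lip in',253,20,.049),('lip out',238,20,.049),('carRL',280,63,.04),('carRR',388,69,.04),('sidefar',287,3,.04),('bed corner L',227,162,.012),('bed corner R',464,161,.012)):
    p=ray(c,u,v,z)*1e3;print(n,p.round(1),bed(p).round(1))
E
```

```text
face l [ 552.9 -147.4   49. ] [ -36.6 -147.1]
face r [ 574.9 -145.7   49. ] [ -14.5 -146.6]
lip in [ 550.  -125.6   49. ] [ -38.2 -125.2]
lip out [ 542.6 -126.1   49. ] [ -45.7 -125.2]
carRL [ 564.6 -142.7   40. ] [ -24.7 -143. ]
carRR [ 623.1 -142.3   40. ] [  33.7 -146. ]
sidefar [ 566.5 -114.1   40. ] [ -21.2 -114.6]
bed corner L [ 532.6 -200.3   12. ] [ -59.9 -198.7]
bed corner R [ 691.5 -190.5   12. ] [  99.3 -198. ]
```

Request:
{"fn": "arm_command", "kwargs": {"increments": [[0,0,0.5,0,255],[0,0,0.55,0,255],[0,0,0,0,255],[0,0.2,0,0,255],[0,0.2,0,0,255]]}}

```text
time_s: 8.32
ee_pos: [0.5778, -0.2465, 0.0333]
tool_rot: [0.687, 0.727, 0.0, -0.0]
wrist_force: [0.3, -0.4, -1.6]
grip_width: 0.0159
grasp_force: 30.0
```

Request:
{"fn": "arm_command", "kwargs": {"increments": [[0,0.1,0,0,255],[0,0.15,0,0,255],[0,0.15,0,0,255],[0,0.15,0,0,255],[0,0.15,0,0,255]]}}

```text
time_s: 8.95
ee_pos: [0.5915, -0.2457, 0.0331]
tool_rot: [0.687, 0.727, -0.0, -0.0]
wrist_force: [-1.4, -0.3, -1.8]
grip_width: 0.0159
grasp_force: 30.0
```

```bash
python3 - <<'E'
from h import *
s=arm.read_state();print(s['ee_pos']*1e3,bed(s['ee_pos']*1e3),s['wrist_force'])
E
```

```text
[ 591.45397501 -245.70826448   33.09148376] [  -3.7936628  -247.40012074] [-1.36707371 -0.29760219 -1.81981165]
```

Request:
{"fn": "arm_command", "kwargs": {"increments": [[0,0.08,0,0,255],[0,0.08,0,0,255],[0,0.06,0,0,255],[0,0,0,0,255],[0,0,0,0,255]]}}

```text
time_s: 9.57
ee_pos: [0.5959, -0.2456, 0.0332]
tool_rot: [0.687, 0.727, 0.0, 0.0]
wrist_force: [-0.4, 0.3, -1.4]
grip_width: 0.0157
grasp_force: 30.0
```

Request:
{"fn": "arm_command", "kwargs": {"increments": [[0,0.05,0,0,255],[0,0.04,0,0,255],[0,0,0,0,255],[0,0,0,0,255],[0,0,0,0,255]]}}

```text
time_s: 10.2
ee_pos: [0.5975, -0.2454, 0.0331]
tool_rot: [0.687, 0.727, -0.0, -0.0]
wrist_force: [-2.7, -0.4, -1.7]
grip_width: 0.0156
grasp_force: 30.1
```

Request:
{"fn": "arm_command", "kwargs": {"increments": [[0,0.05,0,0,255],[0,0.05,0,0,255],[0,0,0,0,255],[0,0,0,0,255],[0,0,0,0,255]]}}

```text
time_s: 10.82
ee_pos: [0.5994, -0.2451, 0.033]
tool_rot: [0.687, 0.727, -0.0, -0.0]
wrist_force: [-5.2, 1.4, -1.3]
grip_width: 0.016
grasp_force: 30.4
```

```bash
python3 - <<'E'
from h import *
s=arm.read_state();print(s['ee_pos']*1e3,bed(s['ee_pos']*1e3),s['wrist_force'],s['ft_torque'])
c=snap('wrist','w3');s=arm.read_state();print(s['wrist_force'],s['ft_torque'])
E
```

```text
[ 599.41563851 -245.06489421   33.00880121] [   4.19183379 -247.21612271] [-5.24987371  1.40943478 -1.28352378] [0.29596978 0.79848246 0.60588665]
[-5.16232069  2.96975415 -1.03568948] [0.27920525 0.89862414 0.61945856]
```

View pics/w3.png

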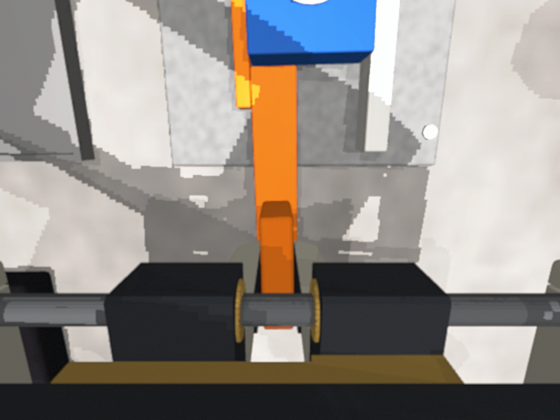

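```bash
cat > ang.py <<'E'
from h import *
def fit(c,mask,us,z,first=False,dz=None):
    P=[]
    for u in us:
        v=np.where(mask[:,u])[0]
        if len(v): P.append(ray(c,u,(v.min()-.5 if first else v.max()+.5),z)[:2]*1e3)
    P=np.array(P); k=np.polyfit(P[:,0],P[:,1],1); r=P[:,1]-np.polyval(k,P[:,0]); g=abs(r)<1.5
    k=np.polyfit(P[g,0],P[g,1],1); return np.degrees(np.arctan(k[0])),P[g].mean(0),r[g].std()
def masks(c):
    r,g,b=[c['pixels'][...,i].astype(int) for i in range(3)]
    return (b>150)&(b-r>100),(r-b>120)&(r>180)
if __name__=='__main__':
    for f in('w2','w3'):
        c=dict(np.load(f'pics/{f}.npz'));b,o=masks(c)
        print(f,b.sum(),[np.where(b.any(a))[0][[0,-1]] for a in(0,1)])
        u=np.where(b.any(0))[0]; print('carrier rear',fit(c,b,range(u[0]+8,u[-1]-8),.04))
        # bed rear edge: depth step
        d=c['depth'];h=np.array([[pt(c,x,y)[2] for x in range(170,480)] for y in range(140,185)])
        # fence face top edge and stick left edges by rows
        for y in (60,80,100,120): 
            x=np.where(o[y,200:340])[0]+200; print(y,x[[0,-1]], c['pixels'][y,345:400:3].sum(1))
E
python3 ang.py
```

```text
w2 6219 [array([278, 396]), array([ 0, 69])]
carrier rear (np.float64(-0.5750397803209846), array([ 595.15486377, -142.69193527]), np.float64(0.22654501420444204))
60 [239 253] [484 484 484 482 481 479 479 479 478 478 480 477 475 473 480 595 588 585
 538]
80 [239 299] [588 580 576 586 593 558 548 574 606 600 605 622 635 637 567 569 567 561
 333]
100 [240 299] [438 424 417 419 433 590 670 674 671 667 661 653 661 664 595 582 600 379
 313]
120 [255 298] [442 443 437 434 429 420 424 423 421 430 443 437 422 344 590 591 586 315
 322]
w3 6624 [array([246, 375]), array([ 0, 53])]
carrier rear (np.float64(4.009430420631689), array([ 608.19555205, -139.5834642 ]), np.float64(0.1654619638687176))
60 [234 248] [151 143 148 144 143 146 276 312 315 765 761 761 761 761 761 761 763 644
 641]
80 [235 295] [558 562 560 550 555 323 313 300 688 761 761 761 761 761 761 762 674 657
 656]
100 [236 296] [430 359 353 356 345 305 314 311 655 682 685 684 726 753 761 760 622 640
 664]
120 [252 296] [349 360 352 349 317 309 307 440 692 683 688 683 681 682 683 441 424 561
 564]
```

```bash
python3 - <<'E'
from h import *
from ang import fit
c=dict(np.load('pics/top0.npz'));s=c['pixels'].astype(int)
m=np.zeros(s.shape[:2],bool); 
m[194:212]=(s.min(2)[194:212]>150)
us=[u for u in range(236,370) if not 255<u<276]
for first in(True,False): print('fence',fit(c,m,us,.034,first))
w=dict(np.load('pics/w3.npz'));S=w['pixels'].astype(int).sum(2)
P=[]
for v in range(56,148,2):
    r=S[v,355:385]; k=np.where(r>550)[0]
    if len(k): P.append(ray(w,355+k[0]-.5,v,.034)[:2]*1e3)
P=np.array(P);k=np.polyfit(P[:,1],P[:,0],1);res=P[:,0]-np.polyval(k,P[:,1]);g=abs(res)<1;k=np.polyfit(P[g,1],P[g,0],1)
print('w3 fence edge yaw',-np.degrees(np.arctan(k[0])),P[g].mean(0),g.sum())
# yellow line
y=(s[...,0]-s[...,2]>80)&(s[...,1]>130)
v,u=np.where(y); Q=np.array([ray(c,a,b,.012)[:2]*1e3 for a,b in zip(u,v)]);k=np.polyfit(Q[:,0],Q[:,1],1);print('line',np.degrees(np.arctan(k[0])),Q.mean(0),len(u))
E
```

```text
fence (np.float64(-86.53483264377174), array([639.15343821,  41.74606108]), np.float64(0.8930013241508431))
fence (np.float64(-83.69484000521199), array([634.49807893,  -3.43062353]), np.float64(0.12270790663995168))
w3 fence edge yaw 4.253940808529457 [ 640.22987606 -164.86890991] 33
line 3.3667000951890658 [577.37396085  -3.09677276] 63
```

Request:
{"fn": "arm_command", "kwargs": {"increments": [[0,0,0,0.014,255],[0,0,0,0.013,255],[0,0,0,0,255],[0,0,0,0,255],[0,0,0,0,255]]}}

```text
time_s: 11.5
ee_pos: [0.5993, -0.2452, 0.033]
tool_rot: [0.694, 0.72, -0.0, -0.0]
wrist_force: [-4.7, 2.1, -2.6]
grip_width: 0.0162
grasp_force: 30.7
```

Request:
{"fn": "arm_command", "kwargs": {"increments": [[0.1,-0.002,0,0,255],[0.1,-0.002,0,0,255],[0.1,-0.002,0,0,255],[0.1,-0.002,0,0,255],[0,0,0,0,255]]}}

```text
time_s: 12.12
ee_pos: [0.599, -0.2388, 0.0336]
tool_rot: [0.694, 0.719, -0.001, 0.001]
wrist_force: [-5.4, -4.9, -0.3]
grip_width: 0.0161
grasp_force: 30.7
```

```bash
cat > st.py <<'E'
from h import *
s=arm.read_state();p=s['ee_pos']*1e3;print(p.round(1),bed(p,th=3.45).round(2),s['wrist_force'].round(1),s['ft_torque'].round(2))
import sys
if len(sys.argv)>1:
    from ang import fit,masks
    c=snap('wrist',sys.argv[1]);b,o=masks(c);b[60:]=0
    u=np.where(b.any(0))[0];a,m,_=fit(c,b,range(u[0]+8,u[-1]-8),.04);print('rear yaw',a,m,bed(m,th=3.45))
    for y in(80,100,120):
        x=np.where(o[y,200:340])[0]+200;print(y,x[[0,-1]])
E
python3 st.py w4
```

```text
[ 599.  -238.8   33.6] [   3.55 -240.99] [-5.4 -4.9 -0.3] [-0.92  1.06  0.65]
rear yaw 2.7045328235230204 [ 607.92571256 -136.22498542] [  18.58897243 -139.09570701]
80 [231 292]
100 [233 292]
120 [249 293]
```

```bash
cat > fe.py <<'E'
from h import *
import sys
# fence guide-edge fit in wrist image (z=.034) and carrier right side gap
def fence(w,v0=56,v1=146,u0=340,u1=400):
    S=w['pixels'].astype(int); w8=S.min(2)>200; P=[]
    for v in range(v0,v1,2):
        k=np.where(w8[v,u0:u1])[0]
        if len(k)>5: P.append(ray(w,u0+k[0]-.5,v,.034)[:2]*1e3)
    P=np.array(P)
    for _ in range(3):
        k=np.polyfit(P[:,1],P[:,0],1);r=P[:,0]-np.polyval(k,P[:,1]);P=P[abs(r)<max(.7,r.std())]
    return -np.degrees(np.arctan(k[0])),k,len(P)
if __name__=='__main__':
    from ang import masks
    for f in sys.argv[1:]:
        w=dict(np.load(f'pics/{f}.npz'));a,k,n=fence(w);print(f,'fence yaw',a,n,'x at y=-140',np.polyval(k,-140))
        T=w['extrinsics'];print(' cam x-axis yaw',np.degrees(np.arctan2(T[1,0],T[0,0])))
        b,_=masks(w);b[60:]=0
        for v in(5,20,35,45):
            u=np.where(b[v])[0]
            p=ray(w,u[-1]+.5,v,.04)[:2]*1e3;q=ray(w,u[0]-.5,v,.04)[:2]*1e3;print(v,u[[0,-1]],'right',p.round(1),'left',q.round(1),'gap',round(np.polyval(k,p[1])-p[0],2))
E
python3 fe.py w3 w4
python3 -c "
import cv2
a=[cv2.resize(cv2.imread(f'pics/{f}.png')[0:150,210:410],None,fx=4,fy=4,interpolation=cv2.INTER_CUBIC) for f in('w4',)]
cv2.imwrite('pics/w4c.png',a[0])"
```

```text
w3 fence yaw 4.301392253753315 44 x at y=-140 638.5740629763477
 cam x-axis yaw 3.2982300583620296
5 [246 375] right [ 636.3 -118.3] left [ 577.3 -121.7] gap 0.68
20 [247 374] right [ 636.6 -124.4] left [ 577.9 -127.8] gap 0.75
35 [248 374] right [ 637.5 -130.5] left [ 578.6 -133.9] gap 0.37
45 [248 373] right [ 637.6 -134.8] left [ 578.7 -138.1] gap 0.57
w4 fence yaw 4.1184006644320545 44 x at y=-140 638.7819453791133
 cam x-axis yaw 2.062260018432966
5 [241 370] right [ 636.4 -112.9] left [ 577.3 -115. ] gap 0.42
20 [242 369] right [ 636.6 -118.9] left [ 577.8 -121.1] gap 0.63
35 [243 369] right [ 637.3 -125.1] left [ 578.3 -127.3] gap 0.38
45 [243 368] right [ 637.3 -129.3] left [ 578.3 -131.5] gap 0.68
```

View pics/w4c.png

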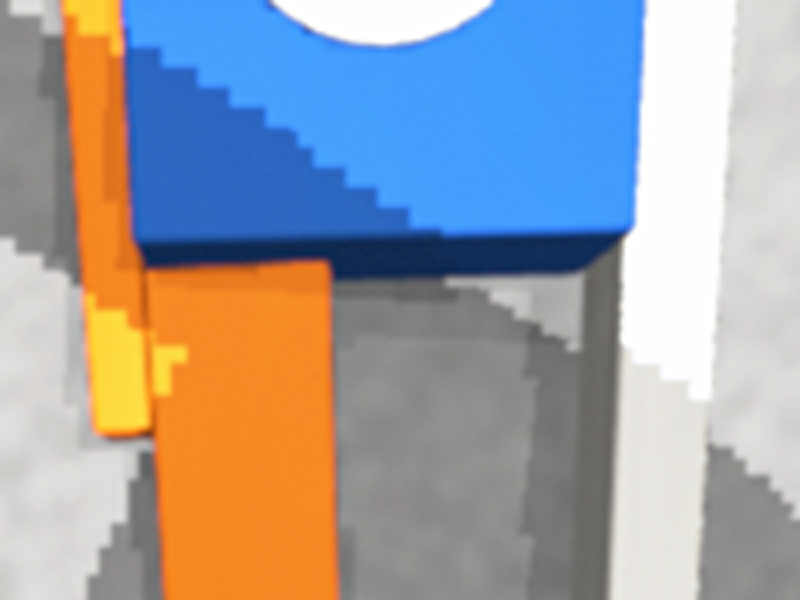

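The crop shows the carrier flush with the fence (even gap along its side) and the pushing face squarely behind it. Next I feed.

Request:
{"fn": "arm_command", "kwargs": {"increments": [[0.2,-0.005,0,0,255],[0.2,-0.005,0,0,255],[0.2,-0.005,0,0,255],[0.2,-0.005,0,0,255],[0.2,-0.005,0,0,255]]}}

```text
time_s: 12.8
ee_pos: [0.5979, -0.219, 0.0336]
tool_rot: [0.695, 0.719, -0.001, 0.001]
wrist_force: [-5.2, -5.9, -0.2]
grip_width: 0.0163
grasp_force: 30.7
```

Request:
{"fn": "arm_command", "kwargs": {"increments": [[0.2,-0.005,0,0,255],[0.2,-0.005,0,0,255],[0.2,-0.005,0,0,255],[0.2,-0.005,0,0,255],[0.2,-0.005,0,0,255]]}}

```text
time_s: 13.42
ee_pos: [0.5967, -0.199, 0.0336]
tool_rot: [0.695, 0.719, -0.001, 0.001]
wrist_force: [-5.1, -5.1, -1.9]
grip_width: 0.0159
grasp_force: 30.7
```

```bash
python3 st.py w5; python3 fe.py w5
```

```text
[ 596.7 -199.    33.6] [   3.61 -201.05] [-5.1 -5.1 -1.9] [-1.09  1.06  0.6 ]
rear yaw 2.658417913734055 [605.6026599  -96.42027588] [ 18.66547694 -99.22334036]
80 [232 292]
100 [233 292]
120 [249 293]
w5 fence yaw 4.554538502409253 44 x at y=-140 639.4960474124407
 cam x-axis yaw 2.0559643385121724
5 [241 370] right [634.1 -73. ] left [575.  -75.1] gap 0.08
20 [242 369] right [634.3 -79.1] left [575.4 -81.2] gap 0.33
35 [243 369] right [635.  -85.3] left [575.9 -87.4] gap 0.13
45 [243 368] right [635.  -89.5] left [576.  -91.6] gap 0.46
```

Request:
{"fn": "arm_command", "kwargs": {"increments": [[0.25,-0.006,0,0,255],[0.25,-0.006,0,0,255],[0.25,-0.006,0,0,255],[0.25,-0.006,0,0,255],[0.25,-0.006,0,0,255]]}}

```text
time_s: 14.1
ee_pos: [0.5952, -0.1739, 0.0335]
tool_rot: [0.695, 0.719, -0.001, 0.001]
wrist_force: [-5.1, -5.2, -1.2]
grip_width: 0.0164
grasp_force: 30.7
```

Request:
{"fn": "arm_command", "kwargs": {"increments": [[0.25,-0.006,0,0,255],[0.25,-0.006,0,0,255],[0.25,-0.006,0,0,255],[0.25,-0.006,0,0,255],[0.25,-0.006,0,0,255]]}}

```text
time_s: 14.72
ee_pos: [0.5937, -0.1488, 0.0335]
tool_rot: [0.695, 0.719, -0.001, 0.001]
wrist_force: [-5.1, -6.1, -0.9]
grip_width: 0.0165
grasp_force: 30.7
```

Request:
{"fn": "arm_command", "kwargs": {"increments": [[0.25,-0.006,0,0,255],[0.25,-0.006,0,0,255],[0.25,-0.006,0,0,255],[0.25,-0.006,0,0,255],[0.25,-0.006,0,0,255]]}}

```text
time_s: 15.35
ee_pos: [0.5923, -0.1238, 0.0335]
tool_rot: [0.695, 0.719, -0.001, 0.001]
wrist_force: [-6.0, -5.9, -0.9]
grip_width: 0.016
grasp_force: 30.7
```

Request:
{"fn": "arm_command", "kwargs": {"increments": [[0.25,-0.006,0,0,255],[0.25,-0.006,0,0,255],[0.25,-0.006,0,0,255],[0.25,-0.006,0,0,255],[0.25,-0.006,0,0,255]]}}

```text
time_s: 15.98
ee_pos: [0.5907, -0.0988, 0.0335]
tool_rot: [0.695, 0.719, -0.001, 0.001]
wrist_force: [-5.9, -5.5, -0.9]
grip_width: 0.0162
grasp_force: 30.7
```

```bash
python3 st.py w6; python3 fe.py w6
```

```text
[590.7 -98.8  33.5] [   3.68 -100.7 ] [-5.9 -5.5 -0.9] [-1.04  0.98  0.63]
rear yaw 2.6695732501198735 [599.65730604   3.67837434] [18.75458236  1.05167681]
80 [200 339]
100 [233 292]
120 [249 293]
w6 fence yaw 4.403302347168898 44 x at y=-140 641.2339130329759
 cam x-axis yaw 2.0632071177381635
5 [241 370] right [628.1  27.2] left [569.  25.] gap 0.24
20 [242 369] right [628.3  21.1] left [569.5  19. ] gap 0.48
35 [243 369] right [629.   14.9] left [570.   12.8] gap 0.26
45 [243 368] right [629.1  10.7] left [570.    8.6] gap 0.58
```

Request:
{"fn": "arm_command", "kwargs": {"increments": [[0.25,-0.006,0,0,255],[0.25,-0.006,0,0,255],[0.25,-0.006,0,0,255],[0.25,-0.006,0,0,255],[0.25,-0.006,0,0,255]]}}

```text
time_s: 16.65
ee_pos: [0.5893, -0.0738, 0.0335]
tool_rot: [0.695, 0.719, -0.001, 0.001]
wrist_force: [-4.8, -5.6, -0.6]
grip_width: 0.016
grasp_force: 30.7
```

Request:
{"fn": "arm_command", "kwargs": {"increments": [[0.25,-0.006,0,0,255],[0.25,-0.006,0,0,255],[0.25,-0.006,0,0,255],[0.25,-0.006,0,0,255],[0.15,-0.004,0,0,255]]}}

```text
time_s: 17.27
ee_pos: [0.5879, -0.0506, 0.0334]
tool_rot: [0.694, 0.72, -0.001, 0.001]
wrist_force: [-5.4, -5.4, -0.8]
grip_width: 0.0162
grasp_force: 30.7
```

Request:
{"fn": "arm_command", "kwargs": {"increments": [[0.08,-0.002,0,0,255],[0.08,-0.002,0,0,255],[0.08,-0.002,0,0,255],[0.05,-0.001,0,0,255],[0.05,-0.001,0,0,255]]}}

```text
time_s: 17.9
ee_pos: [0.5874, -0.044, 0.0334]
tool_rot: [0.694, 0.72, -0.001, 0.001]
wrist_force: [-5.3, -5.7, -0.7]
grip_width: 0.0166
grasp_force: 30.7
```

Request:
{"fn": "arm_command", "kwargs": {"increments": [[0.05,-0.001,0,0,255],[0.05,-0.001,0,0,255],[0.05,-0.001,0,0,255],[0,0,0,0,255],[0,0,0,0,255]]}}

```text
time_s: 18.52
ee_pos: [0.5873, -0.0409, 0.0334]
tool_rot: [0.694, 0.72, -0.001, 0.001]
wrist_force: [-5.6, -4.9, -0.2]
grip_width: 0.016
grasp_force: 30.7
```

```bash
python3 st.py
```

```text
[587.3 -40.9  33.4] [  3.72 -42.73] [-5.6 -4.9 -0.2] [-0.96  0.93  0.6 ]
```

Not at the stop yet; I continue in 1 mm steps.

Request:
{"fn": "arm_command", "kwargs": {"increments": [[0.05,-0.001,0,0,255],[0.05,-0.001,0,0,255],[0.05,-0.001,0,0,255],[0,0,0,0,255],[0,0,0,0,255]]}}

```text
time_s: 19.15
ee_pos: [0.5872, -0.0384, 0.0335]
tool_rot: [0.694, 0.719, -0.001, 0.001]
wrist_force: [-6.4, -6.3, -0.6]
grip_width: 0.0158
grasp_force: 30.7
```

Request:
{"fn": "arm_command", "kwargs": {"increments": [[0.05,-0.001,0,0,255],[0.05,-0.001,0,0,255],[0,0,0,0,255],[0,0,0,0,255],[0,0,0,0,255]]}}

```text
time_s: 19.77
ee_pos: [0.5874, -0.0382, 0.0339]
tool_rot: [0.695, 0.719, -0.001, 0.002]
wrist_force: [-5.2, -14.3, 1.2]
grip_width: 0.0164
grasp_force: 30.8
```

Request:
{"fn": "arm_command", "kwargs": {"increments": [[-0.025,-0.05,0,0,255],[-0.03,-0.05,0,0,255],[-0.03,-0.05,0,0,255],[-0.03,-0.05,0,0,255],[0,0,0,0,255]]}}

```text
time_s: 20.4
ee_pos: [0.5841, -0.0384, 0.0338]
tool_rot: [0.695, 0.719, 0.0, 0.001]
wrist_force: [-0.9, -6.2, -4.0]
grip_width: 0.0159
grasp_force: 30.0
```

```bash
python3 st.py w7; python3 fe.py w7
```

```text
[584.1 -38.4  33.8] [  0.68 -40.06] [-0.9 -6.2 -4. ] [-1.46  0.15  0.28]
rear yaw 2.5930768864026112 [596.35531123  64.04611693] [19.09135037 61.50872025]
80 [236 297]
100 [237 296]
120 [253 296]
w7 fence yaw 4.038753397648202 40 x at y=-140 641.1903504157517
 cam x-axis yaw 2.0461122722670697
5 [248 377] right [624.8  87.8] left [565.5  85.6] gap 0.34
20 [249 376] right [625.   81.7] left [566.   79.5] gap 0.51
35 [249 375] right [625.3  75.5] left [566.1  73.3] gap 0.69
45 [250 375] right [625.8  71.2] left [566.6  69.1] gap 0.49
```

Request:
{"fn": "arm_command", "kwargs": {"increments": [[-0.05,-0.02,0,0,255],[-0.05,-0.02,0,0,255],[-0.05,-0.02,0,0,255],[-0.1,0,0,0,255],[-0.1,0,0,0,255]]}}

```text
time_s: 21.08
ee_pos: [0.5825, -0.0444, 0.0335]
tool_rot: [0.694, 0.72, 0.0, 0.0]
wrist_force: [-0.4, 0.1, -1.9]
grip_width: 0.0157
grasp_force: 30.0
```

Request:
{"fn": "arm_command", "kwargs": {"increments": [[0,-0.2,0,0,255],[0,-0.3,0,0,255],[-0.4,-0.2,0,0,255],[-0.6,0,0,0,255],[-0.6,0,0,0,255]]}}

```text
time_s: 21.7
ee_pos: [0.5696, -0.0779, 0.0334]
tool_rot: [0.695, 0.719, 0.0, 0.0]
wrist_force: [-0.9, -0.7, -1.1]
grip_width: 0.0158
grasp_force: 30.0
```

```bash
python3 st.py w8; python3 fe.py w8; python3 -c "
from h import *
c=snap('scene','s2')
cv2.imwrite('pics/s2c.png',cv2.resize(cv2.imread('pics/s2.png')[150:310,150:350],None,fx=3.5,fy=3.5,interpolation=cv2.INTER_CUBIC))"
```

```text
[569.6 -77.9  33.4] [-16.21 -78.62] [-0.9 -0.7 -1.1] [-0.02 -0.05 -0.  ]
w8 fence yaw 23.868636224450402 7 x at y=-140 668.6213117821213
 cam x-axis yaw 2.063507523101165Traceback (most recent call last):
  File "st.py", line 7, in <module>
    u=np.where(b.any(0))[0];a,m,_=fit(c,b,range(u[0]+8,u[-1]-8),.04);print('rear yaw',a,m,bed(m,th=3.45))
                                                ~^^^
IndexError: index 0 is out of bounds for axis 0 with size 0
Traceback (most recent call last):
  File "fe.py", line 21, in <module>
    p=ray(w,u[-1]+.5,v,.04)[:2]*1e3;q=ray(w,u[0]-.5,v,.04)[:2]*1e3;print(v,u[[0,-1]],'right',p.round(1),'left',q.round(1),'gap',round(np.polyval(k,p[1])-p[0],2))
            ~^^^^
IndexError: index -1 is out of bounds for axis 0 with size 0
```

View pics/s2c.png

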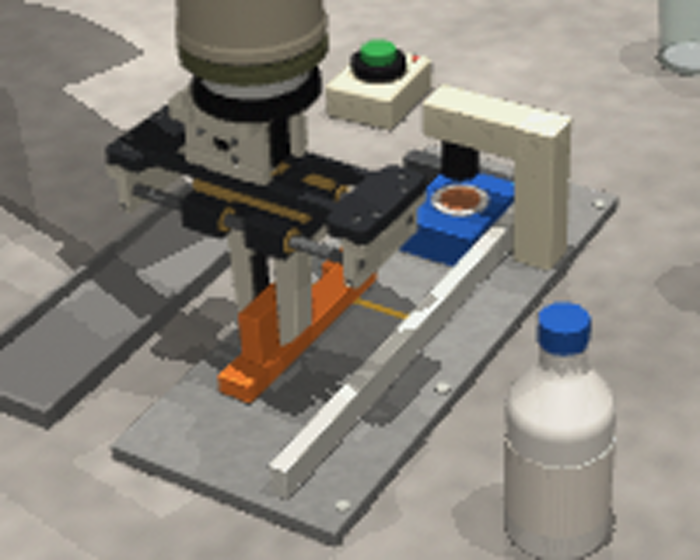

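The crop shows the carrier home under the lens, against the stop and fence, with the stick well clear. Now the stick goes back to its tray.

Request:
{"fn": "arm_command", "kwargs": {"increments": [[-0.3,0,-0.9,0,255],[-0.3,0,-1.0,0,255],[0,-0.5,-0.6,0,255],[0,-0.9,0,0,255],[0,-0.9,0,0,255]]}}

```text
time_s: 22.42
ee_pos: [0.5246, -0.0909, 0.0856]
tool_rot: [0.694, 0.72, 0.001, 0.001]
wrist_force: [-1.2, -0.6, -0.9]
grip_width: 0.0157
grasp_force: 30.0
```

```bash
python3 plan.py 436 -124.3 50 2.4 5 255
```

```text
from [524.6 -90.9  85.6] 2.05 F [-1.2 -0.6 -0.9] w 0.0157 t 22.425
[-0.3, -0.9, 0.36, np.float64(-0.002), 255],[-0.3, -0.9, 0.36, np.float64(-0.001), 255],[-0.3, -0.9, 0.35, np.float64(-0.002), 255],[-0.3, -0.89, 0.36, np.float64(-0.001), 255],[-0.3, -0.9, 0.35, np.float64(-0.002), 255]
end [ 436.  -124.3   50. ] 2.4138542721004703
```

Request:
{"fn": "arm_command", "kwargs": {"increments": [[-0.3,-0.9,0.2,-0.002,255],[-0.3,-0.9,0.2,-0.002,255],[-0.3,-0.9,0.3,-0.002,255],[-0.3,-0.89,0.4,-0.001,255],[-0.3,-0.85,0.4,-0.001,255]]}}

```text
time_s: 23.05
ee_pos: [0.4369, -0.1246, 0.0551]
tool_rot: [0.692, 0.722, 0.001, 0.001]
wrist_force: [-0.9, 0.8, -2.0]
grip_width: 0.0157
grasp_force: 30.0
```

Request:
{"fn": "arm_command", "kwargs": {"increments": [[0,0,0.3,0,255],[0,0,0.3,0,255],[0,0,0.3,0,255],[0,0,0,0,255],[0,0,0,0,255]]}}

```text
time_s: 23.68
ee_pos: [0.4365, -0.1237, 0.0353]
tool_rot: [0.692, 0.722, -0.0, -0.0]
wrist_force: [-0.7, 0.6, -1.7]
grip_width: 0.0159
grasp_force: 30.0
```

```bash
python3 plan.py 436 -124.3 24 2.4 2 255; python3 - <<'E'
from h import *
c=snap('wrist','w9')
E
```

```text
from [ 436.5 -123.7   35.3] 2.42 F [-0.7  0.6 -1.7] w 0.0159 t 23.675
[-0.01, -0.01, 0.28, np.float64(0.0), 255],[-0.02, -0.02, 0.28, np.float64(0.0), 255],end [ 435.9 -124.3   24.1] 2.4157371489092876
```

View pics/w9.png

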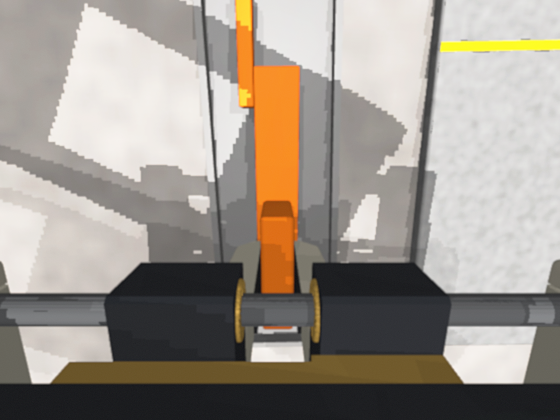

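The stick hangs between the tray walls (u≈215 and 332), parallel to them. I lower it and let go.

Request:
{"fn": "arm_command", "kwargs": {"increments": [[0,0,0.3,0,255],[0,0,0.2,0,255],[0,0,0.05,0,255],[0,0,0.03,0,255],[0,0,0,0,255]]}}

```text
time_s: 24.35
ee_pos: [0.4363, -0.1237, 0.024]
tool_rot: [0.692, 0.722, 0.0, -0.0]
wrist_force: [-3.0, 1.8, 5.2]
grip_width: 0.0159
grasp_force: 30.0
```

Request:
{"fn": "arm_command", "kwargs": {"increments": [[0,0,0,0,100],[0,0,0,0,100],[0,0,0,0,100],[0,0,0,0,100],[0,0,0,0,100]]}}

```text
time_s: 24.98
ee_pos: [0.4363, -0.1238, 0.0236]
tool_rot: [0.692, 0.722, -0.0, -0.0]
wrist_force: [-0.7, 0.0, -0.3]
grip_width: 0.0559
grasp_force: 0.0
```

Request:
{"fn": "arm_command", "kwargs": {"increments": [[0,0,0,0,100],[0,0,-0.6,0,100],[0,0,-1.0,0,100],[0,0,-1.0,0,100],[0,0,-1.0,0,100]]}}

```text
time_s: 25.6
ee_pos: [0.4365, -0.1239, 0.0973]
tool_rot: [0.692, 0.722, 0.0, 0.0]
wrist_force: [-0.4, 0.6, -0.1]
grip_width: 0.0563
grasp_force: 0.0
```

```bash
python3 plan.py 426.7 150 95 2.4 15 255; python3 - <<'E'
from h import *
c=snap('top','t3')
a=cv2.imread('pics/t3.png')[172:302,190:390]
cv2.imwrite('pics/t3c.png',cv2.resize(a,None,fx=4,fy=4,interpolation=cv2.INTER_CUBIC))
from m import P
# button: centroid of green in top0 and scene0, triangulated
L=[]
for f in('top0','scene0'):
    w=dict(np.load(f'pics/{f}.npz'));r,g,b=[w['pixels'][...,i].astype(int) for i in range(3)]
    mk=((g-r>50)&(g-b>30)).astype(np.uint8); 
    n,l,st,ce=cv2.connectedComponentsWithStats(mk)
    for i in range(1,n):
        if st[i,4]>25:
            q=pt(w,*ce[i].round());print(f,ce[i].round(1),st[i,4],q.round(4),ray(w,*ce[i],.045).round(4),ray(w,*ce[i],.05).round(4))
E
```

```text
from [ 436.5 -123.9   97.3] 2.4 F [-0.4  0.6 -0.1] w 0.0563 t 25.6
[0.91, 0.01, 0.01, np.float64(-0.0), 255],[0.91, 0.01, 0.01, np.float64(-0.0), 255],[0.91, 0.0, 0.01, np.float64(-0.0), 255],[0.91, 0.01, 0.01, np.float64(-0.0), 255],[0.92, 0.0, 0.01, np.float64(-0.0), 255]
[0.91, 0.01, 0.01, np.float64(-0.0), 255],[0.92, 0.0, 0.01, np.float64(-0.0), 255],[0.91, 0.01, 0.01, np.float64(-0.0), 255],[0.92, 0.0, 0.0, np.float64(-0.0), 255],[0.91, 0.01, 0.01, np.float64(-0.0), 255]
[0.92, 0.0, 0.0, np.float64(-0.0), 255],[0.91, 0.01, 0.01, np.float64(-0.0), 255],[0.92, 0.0, 0.0, np.float64(-0.0), 255],[0.91, 0.01, 0.01, np.float64(-0.0), 255],[0.92, 0.0, 0.0, np.float64(-0.0), 255]
end [426.7 150.1  95.1] 2.398125449464293
bed [[669.4, 204.3], [691.9, -191.9], [533.1, -200.3], [509.7, 197.0]] mean [601.    2.3] edge deg [176.7, -93.1, -3.4, 87.4]
line [[629.6, -0.4], [522.2, -6.1]] mean [575.9  -3.2] edge deg [-93.0, 87.0]
fence_back [[628.9, 195.1], [653.9, -183.5]] mean [641.4   5.8] edge deg [176.2, -3.8]
carrier [[622.4, -64.6], [624.5, -144.4], [562.8, -143.8], [562.7, -64.3]] mean [
[... 405 characters left out ...]
178.7, -86.3, -1.3, 88.7]
tray [[462.7, 56.2], [478.2, -194.4], [403.9, -201.2], [386.1, 52.9]] mean [432.7 -71.6] edge deg [176.5, -95.3, -4.0, 87.6]
button [[426.7, 251.0]] mean [426.7 251. ] edge deg [0.0]
bed [561.8  37.4  17.1]
car [576.7 -73.8  39.4]
handle [ 435.1 -121.8   55.5]
sole [432.3 -60.2  12.3]
trayfloor [400.1 -75.2   3.2]
button [426.2 249.4  51.4]
box [407.7 220.   26.1]
arm [622.1 104.8 121.6]
top0 [208.  277.5] 89 [0.4262 0.2494 0.0514] [0.4272 0.2501 0.045 ] [0.4274 0.2495 0.05  ]
scene0 [319.2  37.4] 245 [0.0758 1.2965 0.1535] [-0.1355  1.7152  0.045 ] [-0.1256  1.6956  0.05  ]
scene0 [257.6 164.5] 63 [0.4336 0.2442 0.0564] [0.4217 0.2593 0.045 ] [0.4272 0.2513 0.05  ]
```

View pics/t3c.png

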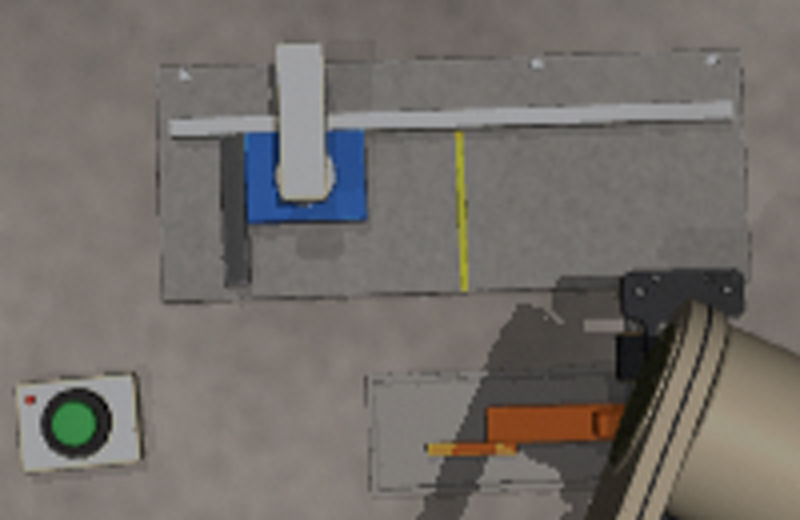

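The carrier is square against both the fence and the stop, and the stick lies in its tray. I go to the button with the fingers closed.

Request:
{"fn": "arm_command", "kwargs": {"increments": [[0.93,0,0,0,255],[0.93,0,0,0,255],[0.93,0,0,0,255],[0.93,0,0,0,255],[0.93,0,0,0,255]]}}

```text
time_s: 26.28
ee_pos: [0.4325, -0.0304, 0.096]
tool_rot: [0.692, 0.722, 0.0, 0.0]
wrist_force: [0.4, -0.7, 0.7]
grip_width: 0.011
grasp_force: 0.0
```

Request:
{"fn": "arm_command", "kwargs": {"increments": [[0.93,0,0,0,255],[0.93,0,0,0,255],[0.93,0,0,0,255],[0.93,0,0,0,255],[0.93,0,0,0,255]]}}

```text
time_s: 26.9
ee_pos: [0.4286, 0.0626, 0.096]
tool_rot: [0.692, 0.722, 0.0, 0.0]
wrist_force: [0.2, -0.2, 0.4]
grip_width: 0.0002
grasp_force: 0.0
```

Request:
{"fn": "arm_command", "kwargs": {"increments": [[0.93,0,0,0,255],[0.93,0,0,0,255],[0.93,0,0,0,255],[0.93,0,0,0,255],[0.93,0,0,0,255]]}}

```text
time_s: 27.52
ee_pos: [0.4247, 0.1556, 0.0959]
tool_rot: [0.692, 0.722, 0.0, 0.0]
wrist_force: [-0.2, -0.1, 0.1]
grip_width: 0.0007
grasp_force: 0.0
```

```bash
python3 plan.py 427 250 75 2.4 5 255; python3 - <<'E'
from h import *
c=snap('wrist','w10');r,g,b=[c['pixels'][...,i].astype(int) for i in range(3)]
n,l,st,ce=cv2.connectedComponentsWithStats(((g-r>40)&(g-b>20)).astype(np.uint8))
for i in range(1,n):
    if st[i,4]>60: u,v=ce[i];print(ce[i],st[i],ray(c,u,v,.045),ray(c,u,v,.05));[print(du,pt(c,min(559,u+du),v).round(4)) for du in range(-60,61,10)]
E
```

```text
from [424.7 155.6  95.9] 2.4 F [-0.2 -0.1  0.1] w 0.0007 t 27.525
[0.94, 0.06, 0.21, np.float64(-0.0), 255],[0.94, 0.06, 0.21, np.float64(-0.0), 255],[0.94, 0.06, 0.21, np.float64(-0.0), 255],[0.95, 0.07, 0.21, np.float64(-0.0), 255],[0.94, 0.06, 0.21, np.float64(-0.0), 255]
end [426.9 249.9  74.9] 2.3989421463800413
[287.43834842  89.27488688] [ 265   65   46   49 1768] [0.42683984 0.25123211 0.045     ] [0.42670386 0.25062599 0.05      ]
-60 [ 0.3803  0.2547 -0.0006]
-50 [ 3.883e-01  2.550e-01 -3.000e-04]
-40 [0.3992 0.2518 0.0308]
-30 [0.4069 0.2507 0.0422]
-20 [0.4139 0.2498 0.0523]
-10 [0.4203 0.2501 0.0525]
0 [0.4267 0.2504 0.0515]
10 [0.433  0.2506 0.0524]
20 [0.4394 0.2509 0.0526]
30 [0.4468 0.2522 0.0438]
40 [0.4556 0.2544 0.0289]
50 [0.4677 0.2583 0.0007]
60 [ 0.4761  0.2589 -0.0016]
```

Request:
{"fn": "arm_command", "kwargs": {"increments": [[0.94,0.06,0.21,0,255],[0.94,0.06,0.21,0,255],[0.94,0.06,0.21,0,255],[0.95,0.07,0.21,0,255],[0.96,0.06,0.21,0,255]]}}

```text
time_s: 28.2
ee_pos: [0.427, 0.2505, 0.0746]
tool_rot: [0.692, 0.722, 0.0, 0.0]
wrist_force: [1.2, -0.2, -0.1]
grip_width: 0.0002
grasp_force: 0.0
```

Request:
{"fn": "arm_command", "kwargs": {"increments": [[0,0,0.4,0,255],[0,0,0.4,0,255],[0,0,0.2,0,255],[0,0,0.1,0,255],[0,0,0,0,255]]}}

```text
time_s: 28.82
ee_pos: [0.427, 0.2494, 0.0527]
tool_rot: [0.692, 0.722, 0.0, 0.0]
wrist_force: [-0.6, 0.2, -0.6]
grip_width: 0.0006
grasp_force: 0.0
```

Request:
{"fn": "arm_command", "kwargs": {"increments": [[0,0,0.1,0,255],[0,0,0.1,0,255],[0,0,0.1,0,255],[0,0,0,0,255],[0,0,0,0,255]]}}

```text
time_s: 29.45
ee_pos: [0.4273, 0.2497, 0.047]
tool_rot: [0.692, 0.722, 0.0, 0.0]
wrist_force: [1.3, -2.1, 3.5]
grip_width: 0.0006
grasp_force: 2.2
```

Request:
{"fn": "arm_command", "kwargs": {"increments": [[0,0,0.05,0,255],[0,0,0.05,0,255],[0,0,0,0,255],[0,0,0,0,255],[0,0,0,0,255]]}}

```text
time_s: 30.08
ee_pos: [0.4273, 0.2497, 0.046]
tool_rot: [0.692, 0.722, 0.0, 0.0]
wrist_force: [-4.9, -5.6, 16.5]
grip_width: 0.0005
grasp_force: 8.5
```

Force rose to 16.5 N with the TCP stalled at 46 mm, so the button is fully down. I release it and retreat.

Request:
{"fn": "arm_command", "kwargs": {"increments": [[0,0,-0.3,0,255],[0,0,-0.6,0,255],[0,0,-1.0,0,255],[0,0,-1.0,0,255],[0,0,-1.0,0,255]]}}

```text
time_s: 30.7
ee_pos: [0.4262, 0.2498, 0.1232]
tool_rot: [0.692, 0.722, -0.0, -0.0]
wrist_force: [1.3, -0.3, -0.2]
grip_width: 0.0004
grasp_force: 0.0
```

Request:
{"fn": "arm_command", "kwargs": {"increments": [[0,0,-0.5,0,255],[0,0,0,0,255],[0,0,0,0,255],[0,0,0,0,255],[0,0,0,0,255]]}}

```text
time_s: 31.32
ee_pos: [0.4265, 0.2495, 0.132]
tool_rot: [0.692, 0.722, -0.001, -0.0]
wrist_force: [0.5, -0.2, 0.2]
grip_width: 0.0006
grasp_force: 0.0
```

```bash
python3 - <<'E'
from h import *
c=snap('top','t4');a=dict(np.load('pics/top0.npz'))
# bystanders unchanged? compare patches; stick in tray by orange mask
for n,(u0,u1,v0,v1) in dict(ba=(335,365,125,160),bb=(233,263,122,158),beaker=(115,155,185,222),meter=(403,445,270,302)).items():
    print(n,np.abs(c['pixels'][v0:v1,u0:u1].astype(int)-a['pixels'][v0:v1,u0:u1]).mean().round(1))
for w in(a,c):
    r,g,b=[w['pixels'][...,i].astype(int) for i in range(3)];m=((r-b>60)&(r-g>25))[255:310];v,u=np.where(m);print(u.min(),u.max(),v.min()+255,v.max()+255,m.sum())
print([pt(c,*q).round(4) for q in((350,278),(325,278))])
print(arm.read_state()['ee_pos'],arm.sign_off())
E
```

```text
ba 3.3
bb 3.1
beaker 3.4
meter 3.0
197 367 271 285 555
297 367 273 285 553
[array([ 0.4351, -0.1218,  0.0554]), array([ 0.4324, -0.06  ,  0.0148])]
the job is handed in; nothing more can be done
[0.42655696 0.24956606 0.13214505] None
```

The job is handed in at about 31 s: the carrier is home against the fence and end stop, the stick is upright in its tray, the start button was pressed fully down and released, and the bottles, beaker and meter are where they were.

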